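# Lock the bin's stop on the planter-edge rail

### The arm

A 6-joint arm with a two-finger parallel gripper is mounted at the origin on the work surface. World frame = base frame: x ahead of the robot, y to its left, z up, the work surface at z = 0. Lengths are in m, angles in degrees, forces in N, time in s.
With the tool pointing down it reaches from about 0.375 to 0.9 m from the base axis. Payload 3.1 kg.
Tool frame: the origin (TCP) lies at the very end of the fingers, on their centre line; the grasp point (between the pads) lies 19 mm behind it; z points along the fingers, y is the direction in which the jaws open and shut (so a half turn about z gives the same grasp; the last joint's range is limited). The gripper opens to 87 mm and grips with 3 to 60 N. Pads are 19 mm wide; open, the fingers measure 117 mm over their backs; the gripper's body (75 mm by 190 mm) begins 51 mm behind the grasp point.
Start: joints at [-77.091, 30.224, 82.088, -0, 67.689, -10.227], TCP at [0.246, -0.575, 0.223] pointing down, gripper open.
Joint ranges: [-176.69, 176.69], [-43.24, 126.21], [12.49, 139.97], [-82, 262], [0, 151.66], [-163.58, 163.58]. Speed limits (degrees/s): [159.86, 159.86, 180, 180, 180, 180].

### API

Orientations are given as a 3x3 rotation matrix whose columns are the frame's x, y, z axes.
In Python, from rig import bot gives the robot as it stands. The module is installed in compiled form; this text tells all that it offers.
- The arm moves only by the tool play_rows, never from a script. Its argument "targets" is a list of rows, each a list of 7 numbers: the closure, from 0 (fully open) to 1 (shut), then the shift along the world's x, y, z in m, then the turn, a rotation vector about the world's x, y, z in rad. A call has 1 to 12 rows; each row shifts and turns the commanded pose from where the row before left it; what a row does not reach is not made up. A row lasts 1/8 s, in which the tool goes at most 62.5 mm and 10.7 degrees, less where a joint would pass 70% of its speed; a pose out of reach is approached as far as the arm can. A call with a gripper value outside its range is refused whole. The fingers move at their own pace and stop on an object; the grip force is fixed at half the most. Time passes only in rows, so rows that do not move let the fingers close. It gives the time, the measured TCP pose, the force and the opening at its end, in the units of the state.
- bot.read_state(): the state, without advancing time (a new reading comes with each control period).
- bot.capture(name): name is "side" or "top" or "wrist"; returns the picture (420x560x3 uint8, blue, green, red); there is no depth.
- bot.get_calibration(name): a dict with "fx", "fy", "cx", "cy" (pixels), "R" (3x3) and "t" (3): a world point X has camera coordinates R X + t. Camera axes: x right, y down, z forward; pixel columns grow to the right and rows downward; lengths in m; the calibration is good to about 2 mm. A picture is of the moment at which its call begins: read the wrist's pose just before it. get_calibration takes no time and is no camera call; for the wrist camera it gives the pose at the moment of the call.
- bot.hand_in(): hands the job in, once; it reports no verdict.
The state is a dict: "time_s": time; "joint_positions": joint angles; "qvel": joint speeds; "tau": joint torques, N m; "position": TCP position; "tcp_rot": TCP orientation; "force": force on the tool from outside, world axes, zero at the start; "moment": the same for the moment, N m; "opening": opening from 0.0 (shut) to 1.0 (fully open).
Only numpy, scipy, OpenCV 4.12 (cv2) and the standard library are available. Lean on these libraries where they do the work, as an engineer would, in place of code of your own. Each camera call takes 0.05 s, during which the arm holds its last target. There are 200 camera calls.

### The job

Wind is coming, so secure the small lidded bin: on its rail holder, slide the loose stop along the rail until its upright pad is up against the bin, then lock the stop by turning the bar knob on top of it clockwise until the bar lies across the rail. Do not shove the bin out of place, and leave the like stop of the flowerpot's holder as it is.

Things in the scene. Friction and masses are not known exactly. Their poses are not given: they have to be found in the camera images.
- bin_pad (a point): Front face centre of the upright aluminium pad (100 mm wide, top 64 mm above table) of the bin holder's sliding stop; 45 mm above the table. x runs along the rail towards the bin, z up. The stop, a dark steel block 70 x 76 mm, top at 50 mm, slides only along x (about 2 N) and starts 60 to 135 mm short of the bin. Its knob's upright axis is 80 mm behind this point (x = -80 mm, y = 0).
- bin_knob (a joint): Angle of the black clamp knob on that stop, rad, clockwise from above: 0 bar along rail (free; starts 0 to 0.25), bites from 0.9, locked from 1.1, end of turn 1.5 (bar across). About 0.1 N m; stays where left. Bar grip 46 mm long, 14 wide, from 62 to 94 mm above the table: grip it from above at 87 mm. The stop can be slid by the bar and the knob then turned in the same grasp.
- bin: Small lidded bin with a steel side latch: grey, white lid, 110 mm along the rail, 126 across, 109 high, 0.9 kg. Loose on its holder's base plate (400 x 140 x 10 mm, fixed), 1 to 12 mm from a 55 mm high end fence. Origin: centre of its underside, 10 mm above the table; x along the rail, away from the stop, within 2 degrees. The face the pad meets is at x = -55 mm (lid rim overhangs 3 mm).
- pot_pad (a point): The same point on the alike stop of the other, identical holder, in which a terracotta flowerpot (110 mm wide, leafy plant) stands instead of the bin. This stop is not to be moved.

How it is judged (in metres and radians):
On the way, in this order (a step that is already met when the one before it is completed fails the run):
1. the stop's pad is up against the bin (gap under 12 mm) (x of bin_pad in the frame of bin above -0.067 m), for 0.2 s.
2. the stop's clamp knob is turned to lock (value of joint bin_knob above 1.1 rad), for 0.2 s.
At the end, for the whole second after the job is handed in: The stop's pad stands less than 12 mm from the bin's face, its clamp knob is turned to at least 1.1 rad (locked), the bin stands upright and at rest less than 25 mm from where it started, and the flowerpot's stop is within 12 mm of its start (x of bin_pad in the frame of bin above -0.067 m and value of joint bin_knob above 1.1 rad and angle between bin's own z axis and vertical below 0.1 rad and distance of bin from where it was at the start of the episode below 0.025 m and distance of pot_pad from where it was at the start of the episode below 0.012 m and linear speed of bin below 0.02 m/s); the robot touches nothing.
It fails at once if the bin is shoved more than 25 mm or tipped (distance of bin from where it was at the start of the episode above 0.025 m or angle between bin's own z axis and vertical above 0.25 rad).
It fails at once if the flowerpot's stop is moved more than 12 mm (distance of pot_pad from where it was at the start of the episode above 0.012 m).
It also fails if it takes over 38 s, if anything falls off the work surface, if the arm or the gripper's body presses on something with over 40 N, if the wrist force passes 120 N, or if a joint passes its speed limit or range.

## Working session

There is one attempt and no reset: what is moved stays moved. The work goes in short steps, Python scripts to look and compute and a tool call to move; the robot and the scene stay as the last step left them, time stands still between calls to the robot, and variables do not carry over. Pictures are saved under pics/ and viewed, about 8 in all and at most 12, crops included, and the job is handed in when it is done.

Besides the shell and the picture viewer there is one more tool, called after "Call:" as name([rows], argument=value, ...), one row to a line, values as JSON. play_rows: Moves the arm, as the interface text tells. Its arguments: {"type":"object","properties":{"targets":{"type":"array","items":{"type":"array","items":{"type":"number"}}}},"required":["targets"]}

```bash
mkdir -p pics
cat > h.py <<'E'
import numpy as np, cv2
from rig import bot
def ray(c,uv,z):
    R=np.array(c["R"]);t=np.array(c["t"]).ravel()
    o=-R.T@t; d=R.T@np.array([(uv[0]-c["cx"])/c["fx"],(uv[1]-c["cy"])/c["fy"],1])
    return o+d*(z-o[2])/d[2]
def proj(c,X):
    p=np.array(c["R"])@np.array(X)+np.array(c["t"]).ravel()
    return c["fx"]*p[0]/p[2]+c["cx"],c["fy"]*p[1]/p[2]+c["cy"]
E
python3 - <<'E'
from h import *
for n in("top","side"):
    cv2.imwrite(f"pics/{n}0.png",bot.capture(n)); c=bot.get_calibration(n)
    print(n,c["fx"],-np.array(c["R"]).T@np.array(c["t"]).ravel(),np.round(c["R"],3).tolist())
s=bot.read_state();print(s["time_s"],s["position"],np.round(s["tcp_rot"],3),s["opening"])
E
```

```text
top 393.4718259616067 [ 0.54560119 -0.00651093  0.8139602 ] [[0.004, -1.0, 0.027], [-0.996, -0.007, -0.093], [0.093, -0.027, -0.995]]
side 427.7475822567226 [0.29006034 0.52849806 0.77968902] [[-0.87, -0.493, -0.018], [-0.361, 0.66, -0.659], [0.337, -0.566, -0.752]]
0.1 [ 0.24545501 -0.57406884  0.22164784] [[ 0.92   0.393 -0.   ]
 [ 0.393 -0.92   0.002]
 [ 0.    -0.002 -1.   ]] 0.9987081177880475
```

View pics/top0.png

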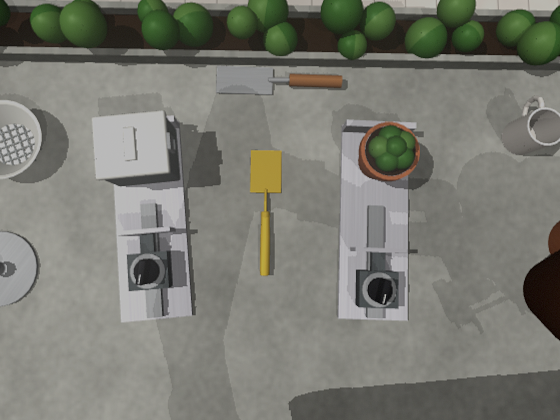

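View pics/side0.png

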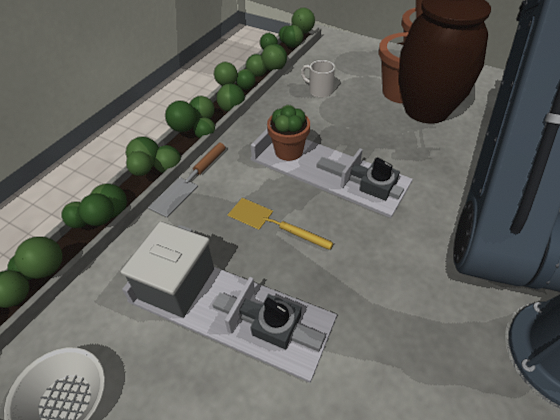

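The top view shows the bin holder on the left: bin lid around (132,146), pad around (147,231) and knob around (148,271). The pot holder is on the right, its stop around (378,290). I'll zoom in on the bin holder.

Run:
```python
from h import *
im=cv2.imread("pics/top0.png")[100:330,80:220]
im=cv2.convertScaleAbs(im,alpha=1.3,beta=25)
a=cv2.resize(im[:115],None,fx=5,fy=5,interpolation=cv2.INTER_CUBIC)
b=cv2.resize(im[115:],None,fx=5,fy=5,interpolation=cv2.INTER_CUBIC)
s=cv2.imread("pics/side0.png")[220:380,110:350]
cv2.imwrite("pics/z.png",b)
c=bot.get_calibration("top")
for n,uv,z in[("plateBL",(122,320),.01),("plateBR",(192,316),.01),("plateTR",(175,118),.01),("knob",(148,271),.09),("padL",(122,232),.064),("padR",(172,229),.064),("lidTL",(93,116),.119),("lidTR",(166,112),.119),("lidBL",(96,179),.119),("lidBR",(170,176),.119)]:
    print(n,np.round(ray(c,uv,z),3))
```

```text
plateBL [0.396 0.274 0.01 ]
plateBR [0.404 0.137 0.01 ]
plateTR [0.808 0.182 0.01 ]
knob [0.498 0.203 0.09 ]
padL [0.568 0.262 0.064]
padR [0.575 0.169 0.064]
lidTL [0.774 0.302 0.119]
lidTR [0.783 0.173 0.119]
lidBL [0.66  0.292 0.119]
lidBR [0.666 0.162 0.119]
```

View pics/z.png

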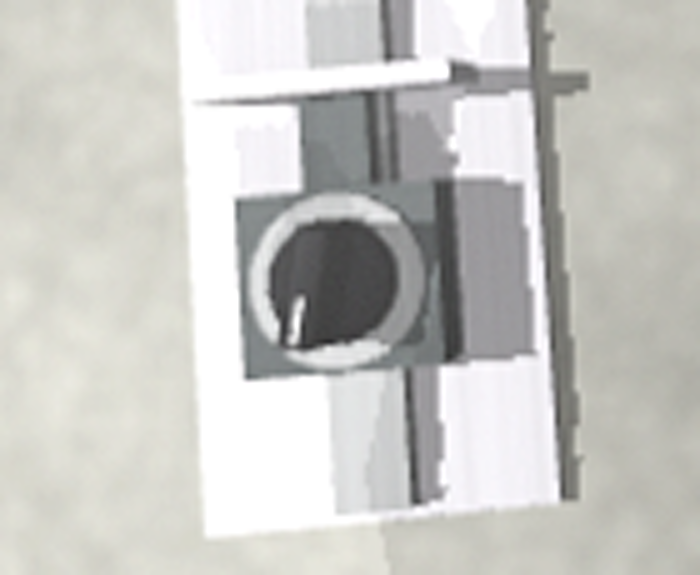

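The crop shows the plate and rail running about 5° to the left of +x, the knob ring centred near top pixel (147,271), and the pad front edge near row 228. Before sweeping over, I'll locate the brown urn, as it may lie in the arm's path.

Run:
```python
from h import *
c=bot.get_calibration("side")
print("urn base",ray(c,(430,121),0),"L",ray(c,(402,100),0.02))
t=bot.get_calibration("top")
B=ray(c,(430,121),0)
for z in(0,.1,.2,.3,.4): 
    print(z,np.round(proj(c,[B[0],B[1]-.05,z]),0),np.round(proj(t,[B[0],B[1]-.05,z]),0))
for n,uv in[("urnL-top",(524,285))]:
    for z in(.1,.2,.3):print(n,z,ray(t,uv,z))
for n,uv,z in[("knobtop",(277,312),.094),("potpadTop",(350,165),.064)]:print(n,ray(c,uv,z))
cv2.imwrite("pics/w0.png",bot.capture("wrist"))
```

```text
urn base [ 0.4284343  -0.55746606  0.        ] L [ 0.52844201 -0.58979214  0.02      ]
0 [435. 112.] [554. 303.]
0.1 [444.  82.] [595. 311.]
0.2 [454.  49.] [648. 322.]
0.3 [465.  11.] [722. 336.]
0.4 [479. -33.] [831. 358.]
urnL-top 0.1 [ 0.47468654 -0.47942301  0.1       ]
urnL-top 0.2 [ 0.48461911 -0.41318513  0.2       ]
urnL-top 0.3 [ 0.49455169 -0.34694725  0.3       ]
knobtop [0.4861539 0.2287328 0.094    ]
potpadTop [ 0.53562453 -0.20888986  0.064     ]
```

View pics/w0.png

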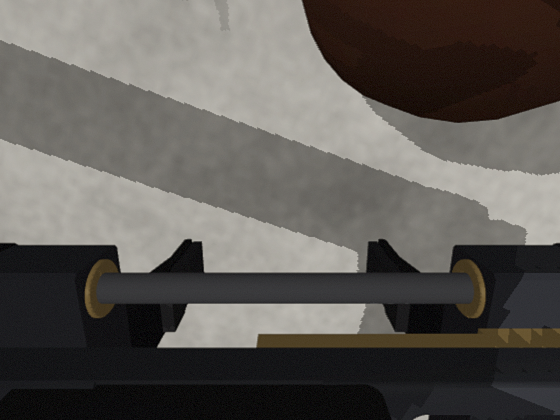

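The wrist view shows the urn ahead at upper right (edge near (460,122)). Moving in +y, inward of it, keeps the path clear.

Call:
play_rows([
  [0, 0.005, 0.055, 0.005, 0, 0, 0],
  [0, 0.005, 0.055, 0.005, 0, 0, 0],
  [0, 0.01, 0.055, 0.005, 0, 0, 0],
  [0, 0.015, 0.055, 0.005, 0, 0, 0.18],
  [0, 0.015, 0.055, 0.005, 0, 0, 0.18],
  [0, 0.015, 0.055, 0, 0, 0, 0.18],
  [0, 0.015, 0.055, 0, 0, 0, 0.18],
  [0, 0.02, 0.055, 0, 0, 0, 0.18],
  [0, 0.02, 0.055, 0, 0, 0, 0.18],
  [0, 0.02, 0.055, 0, 0, 0, 0.18],
  [0, 0.02, 0.055, 0, 0, 0, 0.18],
  [0, 0.02, 0.05, 0, 0, 0, 0.18],
])

```text
time_s: 1.65
position: [0.4258, 0.0824, 0.2476]
tcp_rot: [[-0.444, 0.896, 0.0], [0.896, 0.444, -0.0], [-0.0, 0.0, -1.0]]
force: [0.6, -0.8, -0.5]
opening: 1.0
```

Call:
play_rows([
  [0, 0.005, 0.04, 0, 0, 0, 0.18],
  [0, 0, 0.04, 0, 0, 0, 0.18],
  [0, 0, 0.035, 0, 0, 0, 0.18],
  [0, 0, 0, 0, 0, 0, 0.18],
  [0, 0, 0, 0, 0, 0, 0.18],
  [0, 0, 0, 0, 0, 0, 0.18],
  [0, 0, 0, 0, 0, 0, 0],
  [0, 0, 0, 0, 0, 0, 0],
])

```text
time_s: 2.65
position: [0.4305, 0.1953, 0.2475]
tcp_rot: [[-0.999, 0.04, -0.0], [0.04, 0.999, 0.0], [0.0, -0.0, -1.0]]
force: [0.1, 0.4, 0.6]
opening: 1.0
```

Run:
```python
from h import *
s=bot.read_state();c=bot.get_calibration("wrist");im=bot.capture("wrist")
cv2.imwrite("pics/w1.png",im)
R=np.array(s["tcp_rot"]);p=np.array(s["position"])
C=-np.array(c["R"]).T@np.array(c["t"]).ravel()
print(s["time_s"],p,np.round(R,3).tolist(),np.round(s["joint_positions"],1),"cam",C,"tool",R.T@(C-p),"look",np.array(c["R"])[2])
print("knob proj",proj(c,[.498,.206,.09]))
```

```text
2.65 [0.43048651 0.19526954 0.24746639] [[-0.999, 0.04, -0.0], [0.04, 0.999, 0.0], [0.0, -0.0, -1.0]] [ 10.8  16.6 101.5   0.   62.  -76.9] cam [0.3583856  0.19962599 0.40993032] tool [ 0.07225605  0.00143438 -0.16244708] look [ 0.26458928 -0.01020206 -0.96430723]
knob proj (np.float64(295.9720743395017), np.float64(254.910494437172))
```

View pics/w1.png

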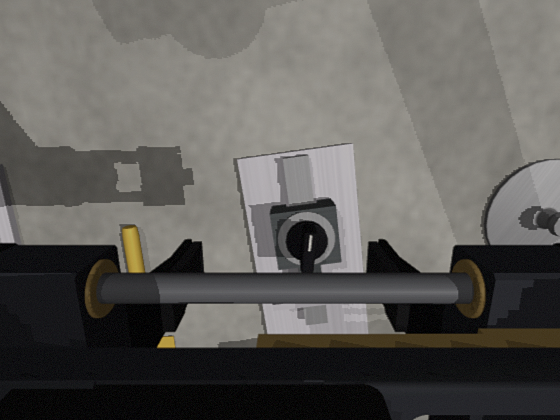

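The wrist view (up = −x, right = +y) shows the knob at about (306,240), partly above the gripper's cross-bar, with the bar roughly along the rail. I'll shift forward for a clearer look.

Call:
play_rows([
  [0, 0.03, 0.005, 0, 0, 0, 0],
  [0, 0.025, 0.005, 0, 0, 0, 0],
  [0, 0, 0, 0, 0, 0, 0],
  [0, 0, 0, 0, 0, 0, 0],
])

```text
time_s: 3.2
position: [0.4843, 0.2051, 0.2471]
tcp_rot: [[-0.999, 0.038, -0.002], [0.038, 0.999, -0.0], [0.002, -0.0, -1.0]]
force: [-1.0, -0.3, -0.6]
opening: 0.999
```

Run:
```python
from h import *
s=bot.read_state();c=bot.get_calibration("wrist");im=bot.capture("wrist")
u,v=proj(c,[.498,.206,.09]);print(s["position"],u,v)
x0,y0=int(u)-70,int(v)-60
im=cv2.convertScaleAbs(im,alpha=1.6,beta=30)
cv2.imwrite("pics/w2.png",cv2.resize(im[y0:y0+110,x0:x0+140],None,fx=5,fy=5,interpolation=cv2.INTER_CUBIC));print(x0,y0)
np.save("w2c.npy",np.array([c],dtype=object),allow_pickle=True)
```

```text
[0.48427626 0.20505105 0.24713728] 284.6137585458644 206.07480901773775
214 146
```

View pics/w2.png

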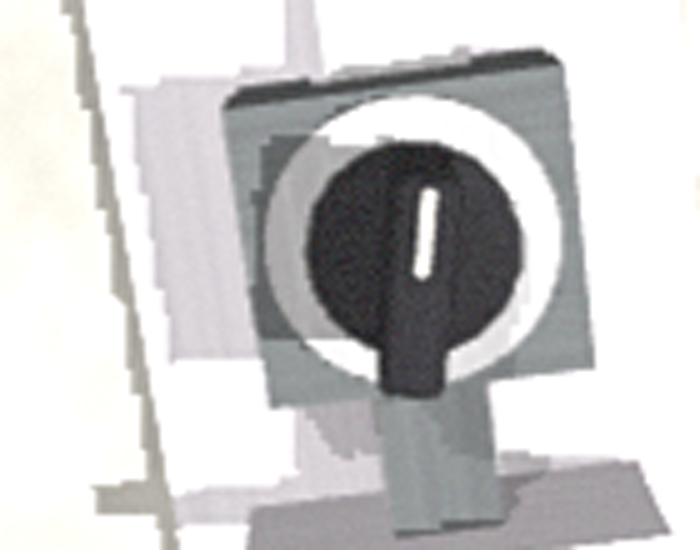

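The close view shows the bar top with its white mark from crop (428,190) to (422,275), the ring centred near (412,240), and the block edges leaning about 6°.

Run:
```python
from h import *
c=np.load("w2c.npy",allow_pickle=True)[0]
f=lambda x,y,z: ray(c,(214+x/5,146+y/5),z)
for n,x,y,z in[("mark a",428,190,.094),("mark b",422,275,.094),("ring",412,240,.053),("disc",414,248,.062),("blkTL",228,105,.05),("blkTR",560,65,.05),("blkBL",270,405,.05),("blkBR",594,365,.05),("barfrontbottomL",382,390,.062),("bfbR",443,390,.062)]:
    print(n,np.round(f(x,y,z),4))
d=f(422,275,.094)-f(428,190,.094);print(np.degrees(np.arctan2(d[1],d[0])))
```

```text
mark a [0.4753 0.2215 0.094 ]
mark b [0.4923 0.2198 0.094 ]
ring [0.4945 0.2192 0.053 ]
disc [0.4943 0.2193 0.062 ]
blkTL [0.4635 0.1799 0.05  ]
blkTR [0.4575 0.2525 0.05  ]
blkBL [0.5328 0.1856 0.05  ]
blkBR [0.526  0.2599 0.05  ]
barfrontbottomL [0.5263 0.2113 0.062 ]
bfbR [0.5268 0.2248 0.062 ]
-5.457135695853764
```

Run:
```python
from h import *
out=[]
for n,(x,y) in(("top",(100,210)),("side",(220,270))):
    im=cv2.convertScaleAbs(cv2.imread(f"pics/{n}0.png"),alpha=1.3,beta=20)[y:y+110,x:x+95]
    im=cv2.resize(im,None,fx=4.2,fy=5,interpolation=cv2.INTER_CUBIC)
    c=bot.get_calibration(n)
    P=[[.4635,.1799,.05],[.4575,.2525,.05],[.526,.2599,.05],[.5328,.1856,.05]]
    q=np.array([[(a-x+.5)*4.2,(b-y+.5)*5] for a,b in(proj(c,p) for p in P)],int)
    cv2.polylines(im,[q],True,(0,0,255),1); out.append(im)
cv2.imwrite("pics/ov.png",np.hstack(out))
```

```text
(no output)
```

View pics/ov.png

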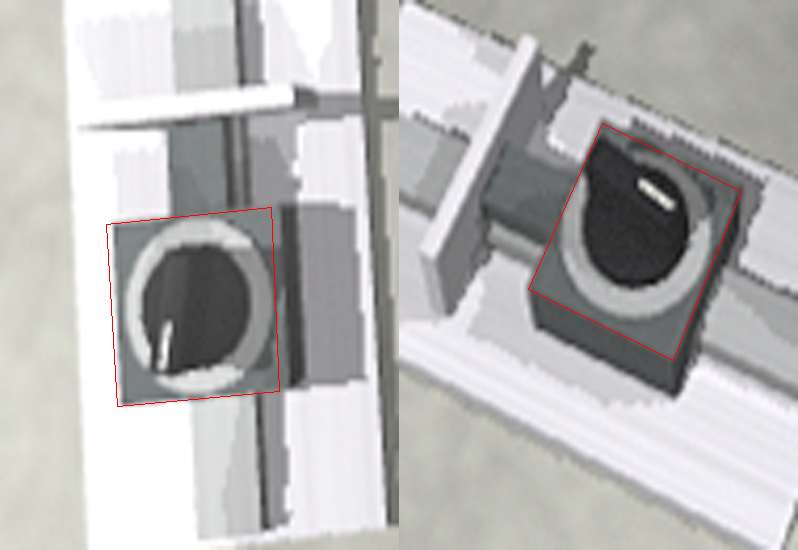

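The overlay agrees in both fixed cameras: knob axis ≈ (0.495, 0.2185), rail yaw ≈ 5.4°, bar at ≈ −5.5° (knob ≈ 0.19 rad). I'll go down and grip.

Call:
play_rows([
  [0, 0.005, 0.007, -0.03, 0, 0, -0.057],
  [0, 0.005, 0.007, -0.05, 0, 0, 0],
  [0, 0, 0, -0.04, 0, 0, 0],
  [0, 0, 0, -0.03, 0, 0, 0],
  [0, 0, 0, -0.02, 0, 0, 0],
  [0, 0, 0, -0.009, 0, 0, 0],
  [0, 0, 0, 0, 0, 0, 0],
  [0, 0, 0, 0, 0, 0, 0],
])

```text
time_s: 4.25
position: [0.4961, 0.2194, 0.0695]
tcp_rot: [[-0.996, 0.095, 0.002], [0.095, 0.996, 0.0], [-0.002, 0.0, -1.0]]
force: [-0.3, -0.1, -0.1]
opening: 1.0
```

Call:
play_rows([
  [0.6, 0, 0, 0, 0, 0, 0],
  [0.75, 0, 0, 0, 0, 0, 0],
  [0.9, 0, 0, 0, 0, 0, 0],
  [0.9, 0, 0, 0, 0, 0, 0],
  [0.9, 0, 0, 0, 0, 0, 0],
  [0.9, 0, 0, 0, 0, 0, 0],
])

```text
time_s: 5.0
position: [0.4956, 0.2193, 0.0685]
tcp_rot: [[-0.996, 0.095, -0.0], [0.095, 0.996, -0.0], [0.0, -0.0, -1.0]]
force: [0.2, -0.6, -0.7]
opening: 0.404
```

Call:
play_rows([
  [0.95, 0, 0, 0, 0, 0, 0],
  [0.95, 0, 0, 0, 0, 0, 0],
  [0.95, 0, 0, 0, 0, 0, 0],
  [0.95, 0, 0, 0, 0, 0, 0],
  [0.95, 0, 0, 0, 0, 0, 0],
  [0.95, 0, 0, 0, 0, 0, 0],
])

```text
time_s: 5.75
position: [0.4954, 0.2175, 0.0685]
tcp_rot: [[-0.996, 0.093, -0.001], [0.093, 0.996, -0.003], [0.001, -0.003, -1.0]]
force: [-0.5, -7.0, 1.3]
opening: 0.159
```

Gripped (opening 0.159 ≈ 14 mm). I'll relieve the small side load and slide 72 mm along the rail.

Call:
play_rows([
  [0.95, 0, -0.002, 0, 0, 0, 0],
  [0.95, 0.01, 0.0009, 0, 0, 0, 0],
  [0.95, 0.01, 0.001, 0, 0, 0, 0],
  [0.95, 0.01, 0.0009, 0, 0, 0, 0],
  [0.95, 0.01, 0.001, 0, 0, 0, 0],
  [0.95, 0.01, 0.0009, 0, 0, 0, 0],
  [0.95, 0.01, 0.001, 0, 0, 0, 0],
  [0.95, 0.008, 0.0007, 0, 0, 0, 0],
  [0.95, 0.004, 0.0004, 0, 0, 0, 0],
  [0.95, 0, 0, 0, 0, 0, 0],
])

```text
time_s: 7.0
position: [0.5689, 0.2244, 0.0686]
tcp_rot: [[-0.995, 0.095, 0.003], [0.095, 0.995, 0.001], [-0.002, 0.001, -1.0]]
force: [0.9, 2.0, -0.4]
opening: 0.157
```

Run:
```python
from h import *
im=bot.capture("top");sd=bot.capture("side")
s=bot.read_state();print(s["position"],s["force"],s["opening"])
cv2.imwrite("pics/top1.png",im);cv2.imwrite("pics/side1.png",sd)
f=lambda i,x,y:cv2.resize(cv2.convertScaleAbs(i,alpha=1.4,beta=30)[y:y+120,x:x+95],None,fx=4.2,fy=4.8,interpolation=cv2.INTER_CUBIC)
cv2.imwrite("pics/gap.png",np.hstack([f(im,90,140),f(sd,160,230)]))
```

```text
[0.56883616 0.22435112 0.06857378] [ 0.79480522  1.56417329 -1.07322404] 0.1609889958628374
```

View pics/gap.png

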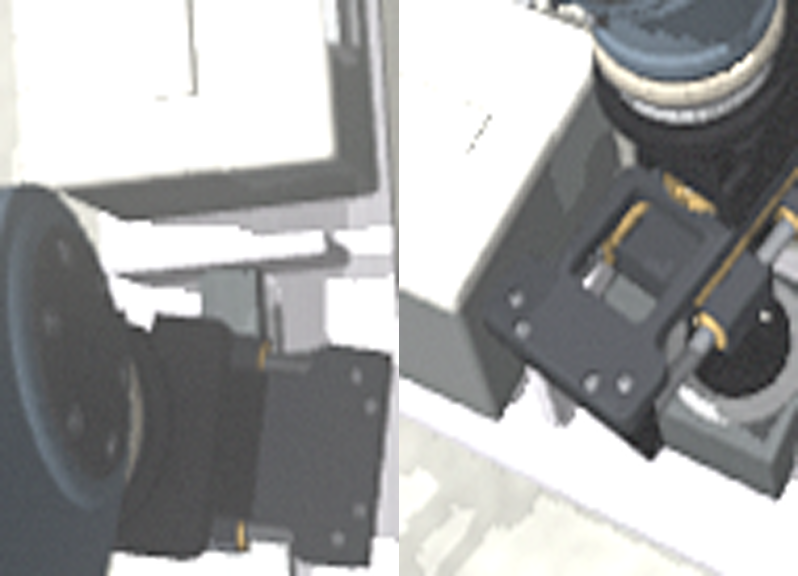

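The crop shows the bin's front bottom edge at crop (375,185)–(100,215) and the pad's top front edge near (325,235), so a gap remains. Measuring it next.

Run:
```python
from h import *
c=bot.get_calibration("top"); f=lambda x,y,z: ray(c,(90+x/4.2-.5,140+y/4.8-.5),z)
r=np.array([np.cos(.094),np.sin(.094),0])
for n,x,y,z in[("binbotR",375,187,.01),("binbotL",125,216,.01),("lidR",335,160,.119),("lidL",100,184,.119),("padTopFrontR",325,234,.064),("padTopBackR",328,251,.064),("padTopBackL",125,272,.064)]:
    p=f(x,y,z);print(n,np.round(p,4),"s",round(p@r,4))
k=np.array([.5688,.2244,0]);print("pad by TCP s",k@r+.08)
```

```text
binbotR [0.6804 0.1704 0.01  ] s 0.6934
binbotL [0.6668 0.2908 0.01  ] s 0.6912
lidR [0.6721 0.1635 0.119 ] s 0.6844
lidL [0.6622 0.2614 0.119 ] s 0.6838
padTopFrontR [0.6522 0.1806 0.064 ] s 0.6663
padTopBackR [0.6454 0.179  0.064 ] s 0.6594
padTopBackL [0.6363 0.2699 0.064 ] s 0.6588
pad by TCP s 0.6673514413096423
```

Remaining gap is about 20–25 mm. I'll advance 15 mm, then creep in with force checks.

Call:
play_rows([
  [0.95, 0.005, 0.0005, 0, 0, 0, 0],
  [0.95, 0.005, 0.0005, 0, 0, 0, 0],
  [0.95, 0.005, 0.0005, 0, 0, 0, 0],
  [0.95, 0, 0, 0, 0, 0, 0],
])

```text
time_s: 7.6
position: [0.5837, 0.2258, 0.0685]
tcp_rot: [[-0.995, 0.095, 0.002], [0.095, 0.995, 0.0], [-0.002, 0.001, -1.0]]
force: [0.5, 1.8, 1.0]
opening: 0.154
```

Call:
play_rows([
  [0.95, 0.001, 0, 0, 0, 0, 0],
  [0.95, 0.001, 0, 0, 0, 0, 0],
  [0.95, 0.001, 0, 0, 0, 0, 0],
])

```text
time_s: 7.98
position: [0.5852, 0.2259, 0.0686]
tcp_rot: [[-0.995, 0.095, -0.001], [0.095, 0.995, 0.0], [0.001, 0.0, -1.0]]
force: [-1.8, 2.1, 0.7]
opening: 0.157
```

Run:
```python
from h import *
im=bot.capture("top")
s=bot.read_state();print(s["position"],s["force"],s["opening"])
cv2.imwrite("pics/top2.png",im)
cv2.imwrite("pics/gap2.png",cv2.resize(cv2.convertScaleAbs(im,alpha=1.4,beta=30)[150:220,90:190],None,fx=7,fy=7,interpolation=cv2.INTER_CUBIC))
```

```text
[0.58552142 0.22590918 0.06855747] [-2.91382435  3.3783884   1.6666906 ] 0.16100135502960844
```

View pics/gap2.png

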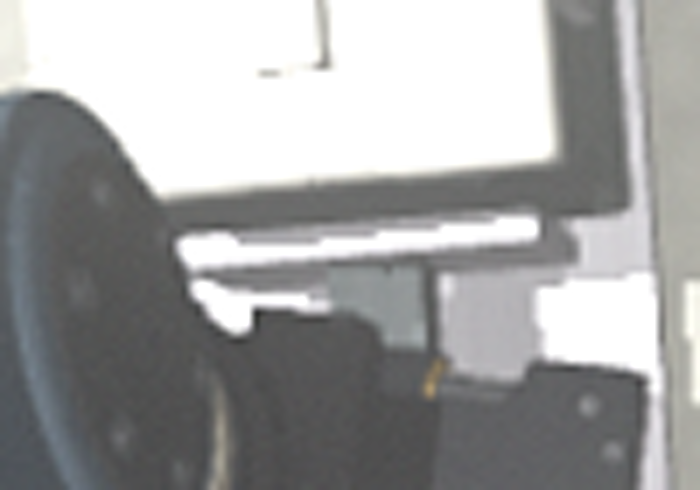

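Pad front now near crop row 214–237, with the bin face just ahead, so the gap is a few mm. I'll creep on with force checks.

Call:
play_rows([
  [0.95, 0.001, 0, 0, 0, 0, 0],
  [0.95, 0.001, 0, 0, 0, 0, 0],
  [0.95, 0, 0, 0, 0, 0, 0],
])

```text
time_s: 8.4
position: [0.5877, 0.2261, 0.0686]
tcp_rot: [[-0.995, 0.095, 0.0], [0.095, 0.995, 0.001], [-0.0, 0.001, -1.0]]
force: [-2.5, 4.1, 1.7]
opening: 0.159
```

Call:
play_rows([
  [0.95, 0.001, 0, 0, 0, 0, 0],
  [0.95, 0.001, 0, 0, 0, 0, 0],
  [0.95, 0, 0, 0, 0, 0, 0],
])

```text
time_s: 8.78
position: [0.5887, 0.2262, 0.0685]
tcp_rot: [[-0.995, 0.095, -0.002], [0.095, 0.995, 0.001], [0.002, 0.001, -1.0]]
force: [-3.7, 4.4, 2.7]
opening: 0.156
```

Run:
```python
from h import *
a=cv2.imread("pics/top0.png",0);im=bot.capture("top");b=cv2.cvtColor(im,cv2.COLOR_BGR2GRAY)
cv2.imwrite("pics/top3.png",im)
# bin motion: lid handle/upper-left patch
t=a[110:165,88:172]; r=cv2.matchTemplate(b[100:180,78:182],t,cv2.TM_CCOEFF_NORMED);_,v,_,l=cv2.minMaxLoc(r);print(v,np.array(l)-10)
c=bot.get_calibration("top");s=bot.read_state();print(s["position"],s["force"])
# column brightness profile near the pad's visible right part
for x in(145,155,162): print(x,b[170:192,x].tolist())
```

```text
0.8596704006195068 [ 0 -1]
[0.58873637 0.22618674 0.06853581] [-4.40492468  3.95914432  3.03375049]
145 [197, 197, 199, 193, 145, 74, 55, 53, 54, 69, 99, 108, 105, 124, 101, 61, 54, 75, 85, 84, 83, 82]
155 [196, 198, 191, 159, 103, 64, 54, 52, 71, 99, 106, 104, 141, 114, 68, 71, 67, 92, 107, 125, 118, 110]
162 [198, 193, 174, 128, 69, 51, 54, 48, 93, 107, 103, 166, 142, 77, 70, 70, 82, 102, 109, 106, 108, 107]
```

Force is rising (about −4 N) with the pad at the bin's face line, so contact is gentle. Now I'll turn the knob clockwise.

Call:
play_rows([
  [0.95, 0, -0.001, 0, 0, 0, -0.1],
  [0.95, 0, 0, 0, 0, 0, -0.12],
  [0.95, 0, 0, 0, 0, 0, -0.12],
  [0.95, 0, 0, 0, 0, 0, -0.12],
  [0.95, 0, 0, 0, 0, 0, -0.12],
  [0.95, 0, 0, 0, 0, 0, -0.12],
  [0.95, 0, 0, 0, 0, 0, 0],
])

```text
time_s: 9.7
position: [0.5887, 0.2259, 0.0685]
tcp_rot: [[-0.699, 0.715, -0.002], [0.715, 0.699, 0.002], [0.002, 0.0, -1.0]]
force: [-3.6, 7.2, 2.1]
opening: 0.16
```

Call:
play_rows([
  [0.95, 0, 0.0015, 0, 0, 0, -0.1],
  [0.95, 0, 0, 0, 0, 0, -0.12],
  [0.95, 0, 0, 0, 0, 0, -0.12],
  [0.95, 0, 0, 0, 0, 0, -0.12],
  [0.95, 0, 0, 0, 0, 0, -0.08],
  [0.95, 0, 0, 0, 0, 0, 0],
  [0.95, 0, 0, 0, 0, 0, 0],
])

```text
time_s: 10.58
position: [0.5886, 0.2259, 0.0686]
tcp_rot: [[-0.234, 0.972, -0.002], [0.972, 0.234, -0.0], [0.0, -0.002, -1.0]]
force: [-3.5, 1.6, 4.1]
opening: 0.159
```

```bash
python3 -c "
from h import *
s=bot.read_state();print(s['time_s'],s['position'],s['force'],s['moment'],s['opening'])"
```

```text
10.575 [0.58855182 0.22591961 0.0686413 ] [-3.50772375  1.62453797  4.11851293] [ 0.55196532  0.61835823 -0.06493772] 0.158571232418276
```

Turned 71° (knob ≈ 1.43 rad). Release and rise.

Call:
play_rows([
  [0.6, 0, 0, 0, 0, 0, 0],
  [0.5, 0, 0, 0, 0, 0, 0],
  [0.5, 0, 0, 0, 0, 0, 0],
  [0.5, 0, 0, 0, 0, 0, 0],
  [0.5, 0, 0, 0, 0, 0, 0],
  [0.5, 0, 0, 0.03, 0, 0, 0],
  [0.5, 0, 0, 0.04, 0, 0, 0],
  [0.5, 0, 0, 0.05, 0, 0, 0],
  [0.5, -0.05, -0.03, 0.03, 0, 0, 0],
  [0.5, -0.05, -0.03, 0, 0, 0, 0],
  [0.5, -0.05, -0.03, 0, 0, 0, 0],
])

```text
time_s: 11.95
position: [0.4407, 0.1368, 0.2178]
tcp_rot: [[-0.235, 0.972, 0.002], [0.972, 0.235, -0.0], [-0.001, 0.002, -1.0]]
force: [-0.0, -0.3, 0.5]
opening: 0.5
```

Call:
play_rows([
  [0.5, 0, -0.055, 0.02, 0, 0, 0],
  [0.5, 0, -0.055, 0, 0, 0, 0],
  [0.5, 0, -0.055, 0, 0, 0, 0],
  [0.5, 0, -0.03, 0, 0, 0, 0],
  [0.5, 0, 0, 0, 0, 0, 0],
  [0.5, 0, 0, 0, 0, 0, 0],
])

```text
time_s: 12.7
position: [0.4416, -0.0569, 0.2371]
tcp_rot: [[-0.234, 0.972, -0.0], [0.972, 0.234, 0.001], [0.001, -0.0, -1.0]]
force: [-0.9, -0.0, -0.2]
opening: 0.5
```

Run:
```python
from h import *
im=bot.capture("top");sd=bot.capture("side")
a=cv2.imread("pics/top0.png")
f=lambda i,x,y:cv2.resize(cv2.convertScaleAbs(i,alpha=1.4,beta=30)[y:y+190,x:x+130],None,fx=3,fy=3,interpolation=cv2.INTER_CUBIC)
cv2.imwrite("pics/end.png",np.hstack([f(im,80,105),f(sd,115,215)]))
for n,(x,y,w,h) in{"bin":(88,106,86,50),"pot":(340,225,75,85)}.items():
    t=a[y:y+h,x:x+w];r=cv2.matchTemplate(im[y-8:y+h+8,x-8:x+w+8],t,cv2.TM_CCOEFF_NORMED);_,v,_,l=cv2.minMaxLoc(r);print(n,v,np.array(l)-8)
s=bot.read_state();print(s["time_s"],s["position"],s["force"])
```

```text
bin 0.9814066290855408 [0 0]
pot 0.9108423590660095 [0 0]
12.8 [ 0.44163913 -0.0563364   0.23709996] [ 0.22444693  0.04159078 -0.4681871 ]
```

View pics/end.png

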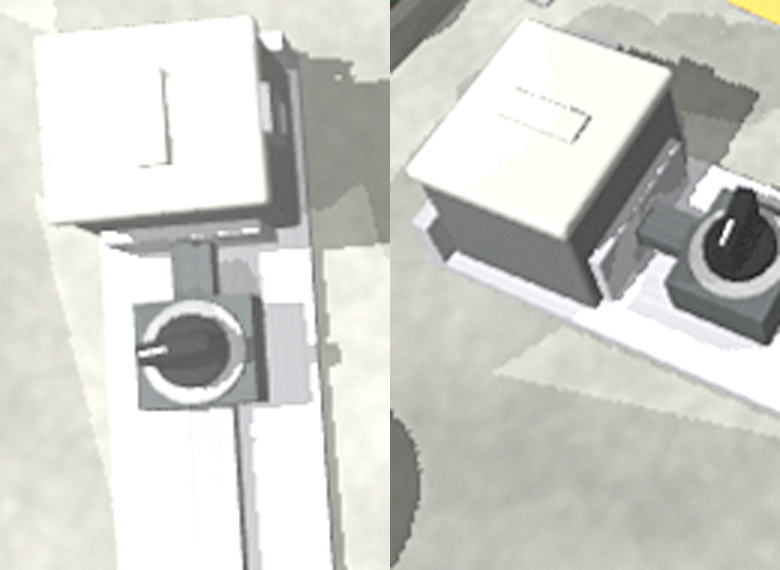

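The pad sits against the bin's face, the bar lies across the rail, and the bin and pot stop show 0 px shift. Handing in.

```bash
python3 -c "
from rig import bot
print(bot.hand_in())"
```

```text
the job is handed in; nothing more can be done
None
```

I slid the bin holder's stop about 93 mm along the rail by its knob bar until the pad met the bin. In the same grasp I turned the knob about 71° clockwise, then released it, backed the arm clear and handed in at 12.8 s.

Last checks before handing in:
- **Pad:** both fixed cameras show it up against the bin's face. I measured the gap as 0–5 mm, limited by the camera readings; the limit is 12 mm. Contact force reached only about 4 N.
- **Knob:** the bar lies across the rail. From the tool's turn, its angle is about 1.43 rad; locking needs 1.1.
- **Bin and flowerpot stop:** template matching against the first picture found 0 px shift for both, where 1 px is about 2 mm. The pot match scored lower (0.91, against 0.98 for the bin).
- **Robot:** clear of everything, with tool forces near zero.

Two checks disagreed. My first top-view reading put the knob about 13 mm off in y, because I assumed too great a height for it. A check in both fixed cameras settled it before I gripped. A mid-slide match with the arm in view suggested the bin had moved 1 px, but the final clear view did not show it.

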